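# Roll a lamp stem flat-side up in its V-block drill jig and close the drill plate

## Task

The cast lamp stem lying in the V-blocks of the drill jig has to be drilled through its blue flat. Roll it in the V-blocks, without lifting it out, until the flat faces straight up, let go of it, then swing the hinged drill plate over, without letting it slam, until its shoe lies flush on the flat. Leave the figures, the tin and the file where they are.

Things in the scene. Friction and masses are not known exactly. Their poses are not given: they have to be found in the camera images.
- jig: Drill jig screwed to the bench. Origin on the bench top, midway along the V groove's centre line; x runs along the groove (and the stem), away from the robot, y towards the plate's hinge, z up. Dark base plate 180 (x) x 190 mm (y -85 to +105), 14 mm thick. Two green hinge lugs at |x| 24 to 34, y 59 to 85, 143 mm high.
- jig_axis (a point): Where the middle of a seated 44 mm round part belongs: on the jig's centre line, 100 mm above the bench; axes as for jig. Two steel 90-degree V-blocks on green risers, each 30 mm long (|x| 35 to 65 mm), 86 mm wide, tops 95 mm above the bench.
- stem_mid (a point): Middle of the loose cast lamp stem (0.5 to 0.8 kg, 270 mm long), on its axis. z lies along the stem, opposite to the jig's x; x points straight out of the blue filed flat (30 wide, 56 long, 16.1 mm from the axis). Round journals of 44 mm diameter lie in the V-blocks; 54 mm collars at |z| 69 to 76 leave 4 mm end play. At the start the flat is 60 to 180 degrees off straight up, to either side.
- stem_neck (a point): On the stem's axis, middle of the plain round neck nearer the robot, 102 mm from the stem's middle; axes as for stem_mid. There is such a neck at either end, 36 mm diameter, |z| 76 to 126, then an end bead of 45 mm. A neck stands free, 100 mm over the bench, can be gripped across, and has a red line in line with the flat. The stem stays as it is turned.
- plate (a joint): Angle of the hinged drill plate: 0 = closed, level, its shoe flush on a flat that faces up; grows as it opens; 1.57 = upright; stop at 1.85. Starts open at 1.35 to 1.75. On a round side of the stem it stops at about 0.08. Stiff hinge (0.3 N m of friction): it stays where it is left and takes 2 to 5 N at the knob.
- plate_hinge (a point): Centre of the plate's hinge pin, which lies along the jig's x, at y = 72, 130 mm above the bench. Aluminium plate, 44 mm wide along the pin, 12 mm thick, middle plane through the pin, reaching 137 mm from it; closed, it reaches over the stem to the jig's -y; open, it stands up, its top side turned away from the stem.
- plate_shoe (a point): Middle of the lower face of the steel shoe (36 x 36 mm) under the plate, 72 mm from the pin and 13.9 mm below the plate's middle plane. Closed, it lies on the stem's flat, 116 mm above the bench. A drill bush stands 6 mm proud on top of the plate above it.
- plate_knob (a point): Centre of the black ball knob, 28 mm diameter, on a 10 mm stalk on the plate's top side, on its middle line: 122 mm from the hinge pin along the plate, 34 mm above the plate's middle plane. Closed, it is 164 mm above the bench, 50 mm to the jig's -y of the centre line.
- figure: Bystander: cast-aluminium seated figure, 76 mm diameter foot, 162 mm tall, origin at its foot.
- figure_small: Bystander: the same figure smaller, 61 mm diameter foot, 130 mm tall, origin at its foot.
- dye_tin: Bystander: blue tin, 60 mm diameter, 85 mm tall, origin at its foot.
- file: Bystander: flat file with a wooden handle, 285 mm long, lying along its x (handle to -x), 26 mm high, origin under it.

How it is judged:
By the outcome, as a careful person would: the job done as asked, in the order asked, and still so for the second after the job is handed in, with the robot touching nothing.
It also fails if it takes over 72 s, if anything falls off the work surface, if the arm or the gripper's body presses on something with over 40 N, if the wrist force passes 120 N, or if a joint passes its speed limit or range.

## Robot

A 7-joint arm with a two-finger parallel gripper is mounted at the origin on the work surface. World frame = base frame: x ahead of the robot, y to its left, z up, the work surface at z = 0. Lengths are in m, angles in rad, forces in N, time in s.
With the tool pointing down it reaches from about 0.4 to 0.85 m from the base axis. Payload 10.4 kg.
Tool frame: the origin (TCP) lies midway between the tips of the shut fingers; the grasp point (between the pads) lies 19 mm behind it (bot.grip_point_offset is the distance from the TCP to the grasp point, in m); z points along the fingers, y is the line along which they close (so a half turn about z gives the same grasp; the last joint's range is limited). The gripper opens to 85 mm and grips with 20 to 120 N. Pads are 22 mm wide; open, the fingers measure 114 mm over their backs; the gripper's body (76 mm by 85 mm) begins 54 mm behind the grasp point. The pads swing forward as they close: fully open they stand 13 mm farther back than shut.
Start: joints at [1.181, 0.332, -0.065, 1.46, 0.022, 1.35, -0.088], TCP at [0.224, -0.583, 0.231] pointing down, gripper open.
Joint ranges: [-2.6, 2.6], [-0.5, 2.12], [-1.47, 1.34], [0.16, 2.42], [-1.27, 4.41], [0.06, 2.06], [-2.6, 2.6]. Speed limits (rad/s): [2.22, 2.22, 2.79, 2.79, 3.14, 3.14, 3.14].

## Interface

Orientations are given as a 3x3 rotation matrix whose columns are the frame's x, y, z axes.
In Python, from station import bot gives the robot as it stands.
- The arm moves only by the shell command python3 -m handwheel 'ROWS' [FORCE]. ROWS is JSON, a list of rows, each a list of 5 numbers: the finger opening in cm, from 0 to 8.54, then the shift along the tool's x, y, z in cm, then the turn about the tool's z in degrees. A call has exactly 5 rows; each row is the pose to reach, as a shift and turn from the pose commanded when the call began, along the tool's axes at that moment; what a row does not reach only later rows make up. A row lasts 1/8 s, in which the tool goes at most 62.5 mm and 10.7 degrees, less where a joint would pass 70% of its speed; a pose out of reach is approached as far as the arm can. A call with a gripper value outside its range is refused whole. The fingers move at their own pace and stop on an object; FORCE is the grip in N (left out, the last holds). Time passes only in rows, so rows that repeat a pose let the fingers close, or fill a call up. It gives the time, the measured TCP pose, the force, the opening and the grip force at its end, in the units of the state.
- bot.state(): the state, without advancing time (a new reading comes with each control period).
- bot.read_camera(name): name is "scene" or "top" or "wrist"; returns a dict with "color" (420x560x3 uint8, blue, green, red), "K" (3x3 intrinsics, pixels), "rvec" (rotation vector, rad) and "tvec" (3), from world to camera coordinates, as OpenCV has them. Camera axes: x right, y down, z forward; pixel columns grow to the right and rows downward; lengths in m; the calibration is good to about 2 mm. A picture is of the moment at which its call begins. There is no depth.
- bot.sign_off(): hands the job in; it is judged then, once.
The state is a dict: "clock": time; "joints": joint angles; "qd": joint speeds; "joint_efforts": joint torques, N m; "tool_pos": TCP position; "eef_rot": TCP orientation; "contact_force": force on the tool from outside, world axes, zero at the start; "wrist_torque": the same for the moment, N m; "gripper_width": finger opening in m; "grip_force": force on a finger pad.
Only numpy, scipy, OpenCV 4.12 (cv2) and the standard library are available. Lean on these libraries where they do the work, as an engineer would, in place of code of your own. Each camera call takes 0.05 s, during which the arm holds its last target. There are 200 camera calls.

## Working session

There is one attempt and no reset: what is moved stays moved. The work goes in short steps, Python scripts to look and compute and a shell command to move; the robot and the scene stay as the last step left them, time stands still between calls to the robot, and variables do not carry over. Pictures are saved under pics/ and viewed, at most 10 in all, crops included, and the job is handed in when it is done.

```bash
ls; mkdir -p pics; python3 - <<'E'
from station import bot
import cv2,numpy as np
s=bot.state();print(s['clock'],s['tool_pos'],np.round(s['eef_rot'],3).tolist())
a=[]
for n in('scene','top'):
    d=bot.read_camera(n);np.savez('pics/'+n+'0.npz',**d);cv2.imwrite(f'pics/{n}0.png',d['color'])
    R=cv2.Rodrigues(d['rvec'])[0];print(n,-R.T@d['tvec'].ravel(),d['K'].tolist())
E
```

```text
pics
0.0 [ 0.22401626 -0.58307092  0.23051351] [[0.933, 0.359, -0.001], [0.359, -0.933, 0.001], [-0.0, -0.001, -1.0]]
scene [ 1.45999018 -0.28278275  0.74679908] [[431.3593500865561, 0.0, 275.93153487620265], [0.0, 431.3593500865561, 202.13455694397337], [0.0, 0.0, 1.0]]
top [ 0.44185081 -0.01263739  1.38944786] [[505.3400969423013, 0.0, 273.1312896325518], [0.0, 505.3400969423013, 215.52645914145222], [0.0, 0.0, 1.0]]
```

View pics/scene0.png

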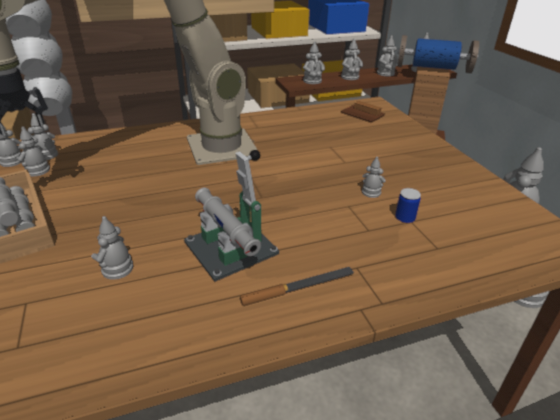

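View pics/top0.png

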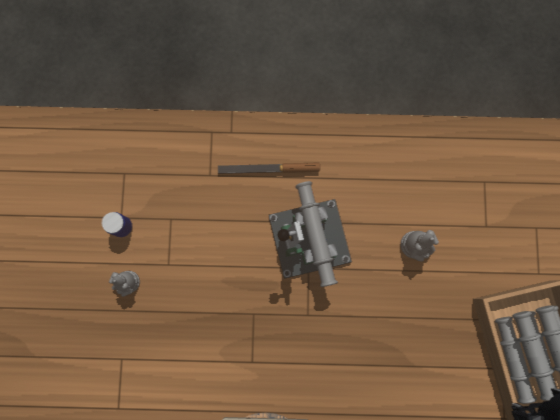

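The scene shows the jig near pixel (230,225) with the plate upright. In the top view the stem runs from (304,184) to (329,284), the knob is at (283,236), and the base corners are around (270,213), (335,201), (350,262) and (287,276). Next I'll enlarge both views.

```bash
cat > h.py <<'E'
import numpy as np,cv2
def cam(d): R=cv2.Rodrigues(np.array(d['rvec']))[0]; t=np.array(d['tvec']).ravel(); return R,t,d['K']
def proj(d,P): return cv2.projectPoints(np.array(P,float).reshape(-1,3),d['rvec'],d['tvec'],d['K'],None)[0].reshape(-1,2)
def ray(d,uv):
    R,t,K=cam(d); return -R.T@t, R.T@np.linalg.inv(K)@np.array([uv[0],uv[1],1.])
def onz(d,uv,z):
    o,v=ray(d,uv); return o+v*(z-o[2])/v[2]
def two(d1,p1,d2,p2):
    o,v=ray(d1,p1);q,w=ray(d2,p2); A=np.c_[v,-w]; s=np.linalg.lstsq(A,q-o,rcond=None)[0]
    a=o+v*s[0];b=q+w*s[1]; return (a+b)/2,np.linalg.norm(a-b)
E
python3 - <<'E'
import cv2,numpy as np
from h import *
t=cv2.imread('pics/top0.png');s=cv2.imread('pics/scene0.png')
a=cv2.resize(t[170:300,255:365],None,fx=3.6,fy=4.6) if 0 else cv2.resize(t[170:300,258:358],None,fx=4,fy=4,interpolation=cv2.INTER_CUBIC)
b=cv2.resize(s[145:275,183:283],None,fx=4,fy=4,interpolation=cv2.INTER_CUBIC)
cv2.imwrite('pics/c0.png',np.hstack([a,b]))
d=dict(np.load('pics/top0.npz'))
hsv=cv2.cvtColor(t,cv2.COLOR_BGR2HSV)
# dark base plate: low saturation vs. wood
m=((hsv[...,1]<90)&(hsv[...,2]<110)).astype(np.uint8)
m[:180]=0;m[300:]=0;m[:,:255]=0;m[:,365:]=0
m=cv2.morphologyEx(m,cv2.MORPH_OPEN,np.ones((7,7)))
c=max(cv2.findContours(m,0,2)[0],key=cv2.contourArea);r=cv2.minAreaRect(c);bx=cv2.boxPoints(r);print(r,bx)
for p in bx: print(onz(d,p,.014))
P=[onz(d,p,.014)[:2] for p in bx];print('centre',np.mean(P,0),[np.linalg.norm(P[i]-P[i-1]) for i in range(4)])
E
```

```text
((296.87530517578125, 250.6619415283203), (49.04517364501953, 39.07838821411133), 75.46554565429688) [[271.8072  231.82774]
 [309.63495 222.02055]
 [321.94342 269.49615]
 [284.11566 279.30334]]
[ 0.60491882 -0.00376071  0.014     ]
[ 0.63450769 -0.10699703  0.014     ]
[ 0.50548885 -0.1420327   0.014     ]
[ 0.47667687 -0.04014217  0.014     ]
centre [ 0.55539806 -0.07323315] [np.float64(0.13330270157028992), np.float64(0.10739292016646), np.float64(0.13369128263492866), np.float64(0.1058858398184712)]
```

View pics/c0.png

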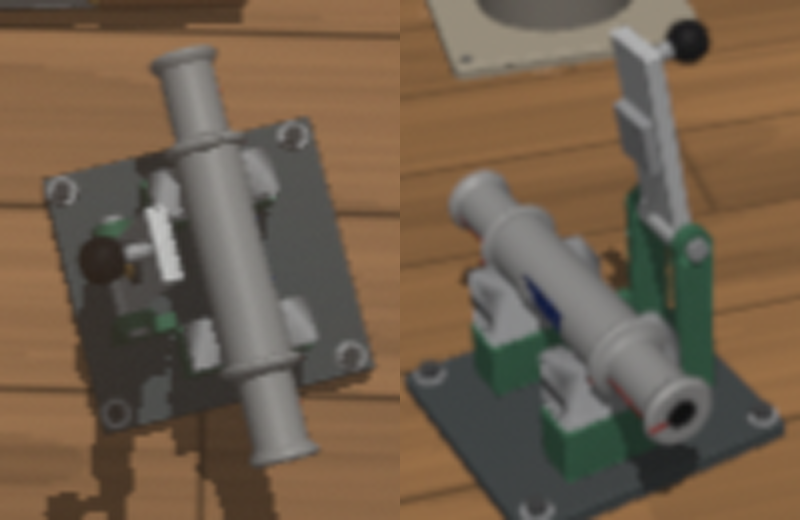

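In the crop, the base corners in full-image pixels are about (268.8,215), (335,199.3), (351.3,262.5) and (284.3,278.3). The stem ends are at (303.8,183.8) and (329.3,283.8). In the scene view the blue flat is on the jig's -y side at about (319,220). On the far end face, centred at (353.8,247.5), the red mark points left and down. Next I'll work out the jig frame and the flat's angle.

```bash
cat >> h.py <<'E'
def load(n): return dict(np.load(f'pics/{n}.npz'))
E
python3 - <<'E'
from h import *
t=load('top0');s=load('scene0')
C=np.array([onz(t,(258+a/4,170+b/4),.014)[:2] for a,b in [(43,180),(308,117),(373,370),(105,433)]])
print(C, [np.linalg.norm(C[i]-C[i-1]) for i in range(4)])
u=(C[0]+C[1]-C[2]-C[3]);u/=np.linalg.norm(u);yv=np.array([-u[1],u[0]])
o=C.mean(0)-yv*.010;print('base yaw',np.degrees(np.arctan2(u[1],u[0])),'origin',o)
e=[onz(t,(258+a/4,170+b/4),.1)[:2] for a,b in [(183,55),(285,455)]]
w=e[0]-e[1];print('stem',np.linalg.norm(w),np.degrees(np.arctan2(w[1],w[0])),np.mean(e,0))
# screws scene crop -> base check; scene base corners
# knob two-view
k,g=two(t,(258+102/4,170+260/4),s,(183+(688-400)/4,145+42/4));print('knob',k,g)
J=np.c_[u,yv];print('knob in jig',(k[:2]-o)@J,k[2])
# end-face centre, red direction
F=lambda x,y,z:np.r_[o+u*x+yv*y,z]
print('end centre pred',proj(s,F(.135,0,.1)),'collar etc')
for n in ['near neck','far neck','mid']:pass
hsv=cv2.cvtColor(s['color'],cv2.COLOR_BGR2HSV)
b=((abs(hsv[...,0].astype(int)-118)<14)&(hsv[...,1]>110)).astype(np.uint8);b[:, :300]*=1
sub=np.argwhere(b[190:260,200:280])+[190,200];print('blue n',len(sub),sub[:,::-1].mean(0),sub.min(0),sub.max(0))
r=(((hsv[...,0]<8)|(hsv[...,0]>172))&(hsv[...,1]>90));sr=np.argwhere(r[180:265,190:270])+[180,190];print('red',sr[:,::-1].tolist())
for a in range(40,181,10):
    q=np.radians(a);d=np.array([-np.sin(q),np.cos(q)])
    print(a,np.round(proj(s,[F(0,*(d*.0161+[0,.1])),F(.1,*(d*.018+[0,.1])),F(.136,*(d*.02+[0,.1]))]),1).tolist())
E
```

```text
[[ 0.65133783  0.00579013]
 [ 0.69975712 -0.17629768]
 [ 0.5262926  -0.22136848]
 [ 0.47950959 -0.04044655]] [np.float64(0.17794036693017543), np.float64(0.18841549331913635), np.float64(0.17922420639105588), np.float64(0.18687266275776984)]
base yaw 14.81197294574958 origin [ 0.59178076 -0.11774835]
stem 0.26560616181001956 14.902161498359373 [ 0.59441061 -0.11859968]
knob [ 0.56990877 -0.03129323  0.25520787] 0.0012072659864666628
knob in jig [0.00095687 0.08917374] 0.25520787048307253
end centre pred [[252.91013497 248.30059676]] collar etc
blue n 20 [219.2  221.55] [217 216] [225 222]
red [[237, 242], [240, 245], [248, 251], [246, 252], [247, 252]]
40 [[221.4, 216.4], [240.8, 237.3], [248.1, 245.4]]
50 [[220.7, 217.3], [240.0, 238.4], [247.2, 246.6]]
60 [[220.2, 218.2], [239.4, 239.5], [246.5, 247.8]]
70 [[219.8, 219.2], [238.9, 240.6], [246.0, 249.1]]
80 [[219.6, 220.2], [238.7, 241.8], [245.7, 250.4]]
90 [[219.6, 221.1], [238.6, 242.8], [245.6, 251.6]]
100 [[219.8, 222.0], [238.8, 243.8], [245.8, 252.7]]
110 [[220.1, 222.7], [239.1, 244.7], [246.2, 253.7]]
120 [[220.6, 223.4], [239.7, 245.4], [246.7, 254.5]]
130 [[221.2, 223.9], [240.4, 246.0], [247.5, 255.2]]
140 [[222.0, 224.3], [241.2, 246.4], [248.5, 255.6]]
150 [[222.8, 224.5], [242.2, 246.6], [249.6, 255.8]]
160 [[223.7, 224.5], [243.2, 246.6], [250.8, 255.8]]
170 [[224.7, 224.4], [244.4, 246.4], [252.0, 255.6]]
180 [[225.7, 224.1], [245.5, 246.1], [253.3, 255.1]]
```

The flat is about 100° off up, towards jig -y. The jig yaw is 14.85°, the plate is near 1.43, and the near neck is at about (0.494,-0.144,0.100). The tool can't tilt, so I'll roll the stem by rubbing the neck with one finger pad: the pad on the -y side strokes upward. First I go above the neck.

```bash
cat >> h.py <<'E'
YAW=np.radians(14.85); MID=np.array([.593,-.118]); U=np.array([np.cos(YAW),np.sin(YAW)]);V=np.array([-U[1],U[0]])
def jig(x,y,z): return np.r_[MID+U*x+V*y,z]
def injig(p): p=np.array(p); return np.r_[(p[:2]-MID)@np.c_[U,V],p[2]]
def go(x,y,z):
    from station import bot
    s=bot.state();R=np.array(s['eef_rot']);d=R.T@(jig(x,y,z)-s['tool_pos'])*100
    yaw=np.degrees(np.arctan2(R[1,0],R[0,0]))
    print('t',round(s['clock'],2),'jig',np.round(injig(s['tool_pos'])*1e3,1),'delta cm',np.round(d,2),'turn to jig yaw',round(yaw-14.85,2),'F',np.round(s['contact_force'],1),'w',round(s['gripper_width'],4))
E
python3 -m handwheel '[[8,4,-3.1,0,2],[7,8.2,-6.2,0,4],[6,12.3,-9.3,0,6.2],[6,16.4,-12.4,0,6.2],[6,20.5,-15.6,0,6.2]]' 20
python3 -c "
from h import *
go(-.102,0,.231)"
```

```text
clock: 0.72
tool_pos: [0.3601, -0.3626, 0.2311]
eef_rot: [[0.967, 0.256, -0.0], [0.256, -0.967, 0.0], [-0.0, -0.0, -1.0]]
contact_force: [0.8, -0.7, -0.3]
gripper_width: 0.0601
grip_force: 0.0
t 0.72 jig [-287.8 -176.8  231.1] delta cm [ 1.857e+01 -1.769e+01  1.000e-02] turn to jig yaw -0.04 F [ 0.8 -0.7 -0.3] w 0.0601
```

```bash
python3 -m handwheel '[[6,4,-3.8,0,0],[6,8,-7.6,0,0],[6,12,-11.4,0,0],[6,16,-15.2,0,0],[6,18.6,-17.7,0,0]]'
python3 - <<'E'
from h import *
from station import bot
go(-.102,0,.067)
d=bot.read_camera('wrist');np.savez('pics/w1.npz',**d);cv2.imwrite('pics/w1.png',d['color'])
for x in(-.126,-.076,-.102): print(x,proj(d,[jig(x,.018,.1),jig(x,-.018,.1),jig(x,0,.118)]).round(1).tolist())
print(proj(d,[jig(-.135,0,.1)]))
E
```

```text
clock: 1.35
tool_pos: [0.495, -0.1429, 0.2312]
eef_rot: [[0.966, 0.258, -0.0], [0.258, -0.966, 0.0], [0.0, -0.0, -1.0]]
contact_force: [0.4, -0.1, -0.2]
gripper_width: 0.06
grip_force: 0.0
t 1.35 jig [-101.1    1.1  231.2] delta cm [-0.09  0.11 16.42] turn to jig yaw 0.1 F [ 0.4 -0.1 -0.2] w 0.06
-0.126 [[257.9, 229.5], [299.5, 229.5], [278.7, 236.6]]
-0.076 [[257.0, 172.1], [300.6, 172.1], [278.8, 175.7]]
-0.102 [[257.5, 202.6], [300.0, 202.6], [278.8, 208.2]]
[[278.66741387 239.27692592]]
```

View pics/w1.png

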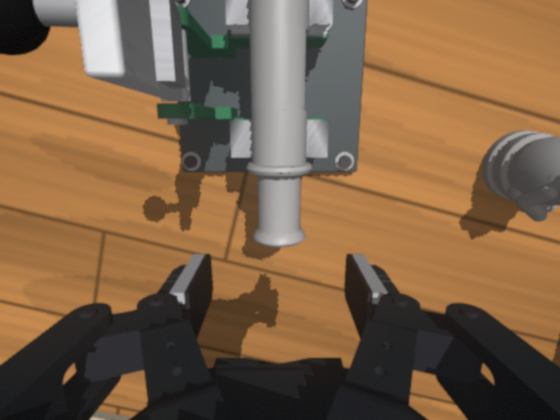

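The wrist view confirms the alignment: the neck spans columns 259–300 where I predicted 257–300, and the bead starts near row 230 as predicted. Descending astride the neck.

```bash
python3 -m handwheel '[[6,0,0.1,4,0],[6,0,0.1,8,0],[6,0,0.1,12,0],[6,0,0.1,16,0],[5,0,0.1,16.3,0]]'
python3 -m handwheel '[[5,0,-0.4,0,0],[5,0,-0.5,0,0],[5,0,-0.6,0,0],[5,0,-0.7,0,0],[5,0,-0.8,0,0]]'
python3 -c "
from h import *
go(-.102,0,.067)"
```

```text
clock: 2.02
tool_pos: [0.4922, -0.1462, 0.0659]
eef_rot: [[0.967, 0.256, -0.005], [0.256, -0.967, 0.002], [-0.004, -0.003, -1.0]]
contact_force: [-1.3, -0.0, 0.6]
gripper_width: 0.0498
grip_force: 0.0
clock: 2.65
tool_pos: [0.4924, -0.1389, 0.0685]
eef_rot: [[0.967, 0.256, 0.0], [0.256, -0.967, -0.0], [0.0, 0.0, -1.0]]
contact_force: [-0.2, -0.3, -0.6]
gripper_width: 0.0504
grip_force: 0.0
t 2.65 jig [-102.6    5.6   68.5] delta cm [0.06 0.56 0.15] turn to jig yaw -0.04 F [-0.2 -0.3 -0.6] w 0.0504
```

```bash
python3 -m handwheel '[[5,0,-0.1,0,0],[5,0,-0.15,0,0],[5,0,-0.2,0,0],[5,0,-0.2,0,0],[5,0,-0.2,0,0]]'
python3 -c "
from h import *
go(-.102,0,.067)"
```

```text
clock: 3.28
tool_pos: [0.4918, -0.137, 0.0683]
eef_rot: [[0.967, 0.256, 0.0], [0.256, -0.967, -0.0], [0.0, 0.0, -1.0]]
contact_force: [0.4, -0.7, -0.8]
gripper_width: 0.0502
grip_force: 0.3
t 3.27 jig [-102.7    7.5   68.3] delta cm [0.07 0.75 0.13] turn to jig yaw -0.04 F [ 0.4 -0.7 -0.8] w 0.0502
```

```bash
python3 -m handwheel '[[5,0,-0.15,0,0],[5,0,-0.15,-0.2,0],[5,0,-0.15,-0.4,0],[5,0,-0.15,-0.6,0],[5,0,-0.15,-0.8,0]]'
python3 - <<'E'
from h import *
from station import bot
go(-.102,0,.067)
d=bot.read_camera('wrist');np.savez('pics/w2.npz',**d);s=bot.read_camera('scene');np.savez('pics/s2.npz',**s)
a=s['color'][190:270,195:275];cv2.imwrite('pics/c2.png',np.hstack([cv2.resize(a,None,fx=5,fy=5,interpolation=2),cv2.resize(d['color'],(400,400))]))
E
```

```text
clock: 3.9
tool_pos: [0.4914, -0.1355, 0.0764]
eef_rot: [[0.967, 0.256, 0.0], [0.256, -0.967, -0.0], [-0.0, 0.0, -1.0]]
contact_force: [-0.2, -2.5, -2.9]
gripper_width: 0.0502
grip_force: 1.2
t 3.9 jig [-102.7    9.1   76.4] delta cm [0.07 0.91 0.94] turn to jig yaw -0.03 F [-0.2 -2.5 -2.9] w 0.0502
```

View pics/c2.png

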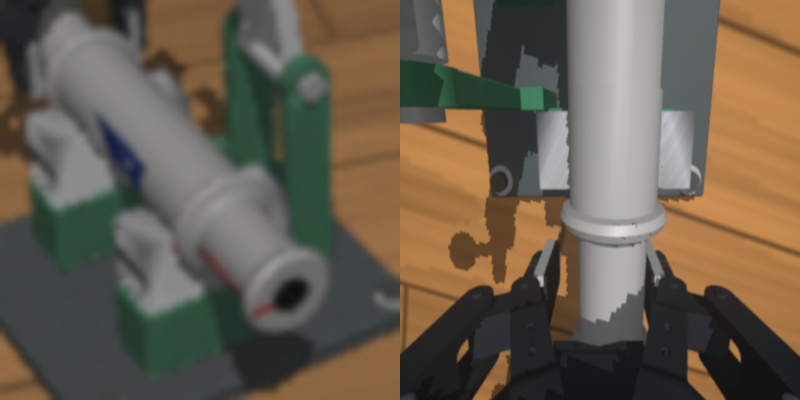

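It rolls: in the scene crop the blue flat and the red line have come up noticeably. Continuing the stroke.

```bash
cat >> h.py <<'E'
def blue(d):
    h=cv2.cvtColor(d['color'],cv2.COLOR_BGR2HSV);m=((abs(h[...,0].astype(int)-118)<14)&(h[...,1]>100)).astype(np.uint8)
    p=proj(d,[jig(0,0,.11)])[0].astype(int);k=np.zeros_like(m);cv2.circle(k,tuple(int(v) for v in p),30,1,-1);m&=k
    q=np.argwhere(m)[:,::-1]
    return len(q),q.mean(0) if len(q) else None
def ang(d):
    n,c=blue(d)
    if not n: return n
    A=np.arange(-60,181);P=np.array([proj(d,[jig(0,-.0161*np.sin(np.radians(a)),.1+.0161*np.cos(np.radians(a)))])[0] for a in A])
    e=np.linalg.norm(P-c,axis=1);i=e.argmin();return n,c.round(1),'angle',A[i],'res px',e[i].round(2)
E
python3 -m handwheel '[[5,0,0,-0.3,0],[5,0,0,-0.6,0],[5,0,0,-0.9,0],[5,0,0,-1.2,0],[5,0,0,-1.4,0]]'
python3 - <<'E'
from h import *
from station import bot
go(-.102,0,.067)
print('before',ang(load('scene0')),ang(load('s2')))
for n in('scene','top'): d=bot.read_camera(n);print(n,ang(d))
E
```

```text
clock: 4.62
tool_pos: [0.4915, -0.1354, 0.0906]
eef_rot: [[0.967, 0.256, 0.0], [0.256, -0.967, -0.0], [0.0, 0.0, -1.0]]
contact_force: [0.3, -0.9, -1.3]
gripper_width: 0.0499
grip_force: 0.9
t 4.62 jig [-102.5    9.1   90.6] delta cm [0.05 0.91 2.36] turn to jig yaw -0.03 F [ 0.3 -0.9 -1.3] w 0.0499
before (22, array([219.2, 221.6]), 'angle', np.int64(92), 'res px', np.float64(0.42)) (25, array([219.2, 220.8]), 'angle', np.int64(84), 'res px', np.float64(0.38))
scene (25, array([219.2, 220.8]), 'angle', np.int64(84), 'res px', np.float64(0.38))
top 0
```

```bash
python3 -m handwheel '[[5,0,0.6,0,0],[5,0,1.2,0,0],[5,0,1.6,0,0],[5,0,1.75,0,0],[5,0,1.75,0,0]]'
python3 -m handwheel '[[5,0,0.1,0,0],[5,0,0.1,0.15,0],[5,0,0.1,0.3,0],[5,0,0.1,0.45,0],[5,0,0.1,0.6,0]]'
python3 - <<'E'
from h import *
from station import bot
go(-.102,0,.067)
d=bot.read_camera('scene');np.savez('pics/s3.npz',**d);print(ang(d))
E
```

```text
clock: 5.35
tool_pos: [0.4954, -0.1508, 0.09]
eef_rot: [[0.966, 0.257, -0.002], [0.257, -0.966, 0.002], [-0.001, -0.002, -1.0]]
contact_force: [-2.5, 6.8, 1.5]
gripper_width: 0.0502
grip_force: 3.2
clock: 5.98
tool_pos: [0.4964, -0.1508, 0.0846]
eef_rot: [[0.966, 0.258, -0.0], [0.258, -0.966, 0.003], [0.0, -0.003, -1.0]]
contact_force: [-3.5, 9.5, 7.0]
gripper_width: 0.0501
grip_force: 4.8
t 5.97 jig [-101.7   -7.    84.6] delta cm [-0.02 -0.7   1.76] turn to jig yaw 0.08 F [-3.5  9.5  7. ] w 0.0501
(32, array([219.3, 221.4]), 'angle', np.int64(90), 'res px', np.float64(0.32))
```

```bash
cat >> h.py <<'E'
def blue(d):
    c=d['color'].astype(float);w=c[...,0]-c[...,2]-8   # blue excess
    p=proj(d,[jig(0,0,.11)])[0].astype(int);k=np.zeros(w.shape,np.uint8);cv2.circle(k,tuple(int(v) for v in p),22,1,-1)
    g=c[...,1]-c[...,2]; w=np.where((k>0)&(w>10)&(c[...,0]-c[...,1]>12),w,0)
    if not w.sum(): return 0,None
    y,x=np.indices(w.shape);return int((w>0).sum()),np.array([(w*x).sum(),(w*y).sum()])/w.sum()
E
python3 - <<'E'
from h import *
for n in('scene0','s2','s3'):print(n,ang(load(n)))
E
python3 -m handwheel '[[5,0,0,0.2,0],[5,0,0,0.4,0],[5,0,0,0.6,0],[5,0,0,0.8,0],[5,0,0,1.0,0]]'
python3 - <<'E'
from h import *
from station import bot
go(-.102,0,.067)
d=bot.read_camera('scene');np.savez('pics/s4.npz',**d);print(ang(d))
E
```

```text
scene0 (31, array([219. , 221.2]), 'angle', np.int64(87), 'res px', np.float64(0.63))
s2 (44, array([219. , 220.4]), 'angle', np.int64(80), 'res px', np.float64(0.61))
s3 (41, array([218.9, 220.8]), 'angle', np.int64(84), 'res px', np.float64(0.67))
clock: 6.65
tool_pos: [0.4966, -0.1508, 0.0746]
eef_rot: [[0.966, 0.258, -0.0], [0.258, -0.966, 0.003], [0.001, -0.003, -1.0]]
contact_force: [-3.1, 9.6, 7.4]
gripper_width: 0.0497
grip_force: 4.9
t 6.65 jig [-101.6   -7.    74.6] delta cm [-0.04 -0.7   0.76] turn to jig yaw 0.09 F [-3.1  9.6  7.4] w 0.0497
(44, array([219. , 220.8]), 'angle', np.int64(84), 'res px', np.float64(0.64))
```

The neck is too small a radius: friction in the V-blocks wins and the pad slips. The 54 mm collar next to the neck gives 1.5 times the lever, so I'll move there (jig x ≈ -80) and rub the collar instead.

```bash
python3 -m handwheel '[[6.4,0,-0.7,0,0],[6.4,0,-0.8,0.4,0],[6.4,0.7,-0.8,0.8,0],[6.4,1.4,-0.8,0.8,0],[6.4,2.1,-0.8,0.8,0]]'
python3 -m handwheel '[[6.4,0,-0.3,0,0],[6.4,0,-0.5,0,0],[6.4,0,-0.6,0,0],[6.4,0,-0.7,0,0],[6.4,0,-0.7,0,0]]'
python3 - <<'E'
from h import *
from station import bot
go(-.080,0.005,.067)
d=bot.read_camera('scene');np.savez('pics/s5.npz',**d);print(ang(d))
E
```

```text
clock: 7.32
tool_pos: [0.5151, -0.1402, 0.0663]
eef_rot: [[0.967, 0.256, 0.0], [0.256, -0.967, -0.0], [0.0, 0.0, -1.0]]
contact_force: [0.2, 0.2, 0.3]
gripper_width: 0.0643
grip_force: 0.0
clock: 7.95
tool_pos: [0.5126, -0.1336, 0.0664]
eef_rot: [[0.967, 0.256, 0.0], [0.256, -0.967, -0.0], [0.0, 0.0, -1.0]]
contact_force: [-0.3, 0.1, -0.0]
gripper_width: 0.0642
grip_force: 0.0
t 7.95 jig [-81.7   5.5  66.4] delta cm [ 0.17  0.05 -0.06] turn to jig yaw -0.04 F [-0.3  0.1 -0. ] w 0.0642
(41, array([218.9, 221.1]), 'angle', np.int64(87), 'res px', np.float64(0.7))
```

```bash
python3 -m handwheel '[[6.4,0.15,-0.1,0,0],[6.4,0.15,-0.2,-0.1,0],[6.4,0.15,-0.2,-0.4,0],[6.4,0.15,-0.2,-0.7,0],[6.4,0.15,-0.2,-1.0,0]]'
python3 - <<'E'
from h import *
from station import bot
go(-.080,0.005,.067)
d=bot.read_camera('scene');np.savez('pics/s6.npz',**d);print(ang(d))
E
python3 -m handwheel '[[6.4,0,0,-0.3,0],[6.4,0,0,-0.6,0],[6.4,0,0,-0.9,0],[6.4,0,0,-1.2,0],[6.4,0,0,-1.5,0]]'
python3 - <<'E'
from h import *
from station import bot
go(-.080,0.005,.067)
d=bot.read_camera('scene');np.savez('pics/s7.npz',**d);print(ang(d))
E
```

```text
clock: 8.62
tool_pos: [0.5138, -0.1311, 0.0766]
eef_rot: [[0.967, 0.256, 0.0], [0.256, -0.967, -0.0], [0.0, 0.0, -1.0]]
contact_force: [0.1, -2.5, -1.7]
gripper_width: 0.0642
grip_force: 1.0
t 8.62 jig [-79.9   7.7  76.6] delta cm [-0.01  0.27  0.96] turn to jig yaw -0.02 F [ 0.1 -2.5 -1.7] w 0.0642
(57, array([219.2, 220. ]), 'angle', np.int64(77), 'res px', np.float64(0.53))
clock: 9.3
tool_pos: [0.5136, -0.1311, 0.0915]
eef_rot: [[0.967, 0.256, 0.0], [0.256, -0.967, -0.0], [0.0, 0.0, -1.0]]
contact_force: [1.4, -0.5, -1.6]
gripper_width: 0.0644
grip_force: 0.7
t 9.3 jig [-80.1   7.7  91.5] delta cm [0.01 0.27 2.45] turn to jig yaw -0.03 F [ 1.4 -0.5 -1.6] w 0.0644
(58, array([219.2, 220.1]), 'angle', np.int64(77), 'res px', np.float64(0.47))
```

```bash
python3 -m handwheel '[[6.4,0,0.6,0,0],[6.4,0,1.2,0,0],[6.4,0,1.5,0,0],[6.4,0,1.55,0,0],[6.4,0,1.55,0.1,0]]'
python3 - <<'E'
from h import *
from station import bot
go(-.080,0.005,.067)
d=bot.read_camera('scene');np.savez('pics/s8.npz',**d);print(ang(d))
E
python3 -m handwheel '[[6.4,0,0,0.2,0],[6.4,0,0,0.4,0],[6.4,0,0,0.7,0],[6.4,0,0,1.0,0],[6.4,0,0,1.3,0]]'
python3 - <<'E'
from h import *
from station import bot
go(-.080,0.005,.067)
d=bot.read_camera('scene');np.savez('pics/s9.npz',**d);print(ang(d))
E
```

```text
clock: 9.98
tool_pos: [0.5171, -0.1432, 0.0903]
eef_rot: [[0.966, 0.258, -0.002], [0.258, -0.966, 0.004], [-0.001, -0.004, -1.0]]
contact_force: [-5.0, 9.8, 7.4]
gripper_width: 0.0642
grip_force: 5.9
t 9.97 jig [-79.8  -4.9  90.3] delta cm [-0.02 -0.98  2.34] turn to jig yaw 0.1 F [-5.   9.8  7.4] w 0.0642
(56, array([218.8, 220.6]), 'angle', np.int64(82), 'res px', np.float64(0.83))
clock: 10.65
tool_pos: [0.5179, -0.1429, 0.0777]
eef_rot: [[0.966, 0.258, -0.0], [0.258, -0.966, 0.004], [0.001, -0.004, -1.0]]
contact_force: [-3.2, 12.5, 9.6]
gripper_width: 0.064
grip_force: 6.2
t 10.65 jig [-79.   -4.8  77.7] delta cm [-0.1  -0.98  1.07] turn to jig yaw 0.12 F [-3.2 12.5  9.6] w 0.064
(57, array([218.8, 220.5]), 'angle', np.int64(82), 'res px', np.float64(0.86))
```

Pure rubbing stalls because V-block friction is too high. Pushing sideways, though, does make the stem roll a little way up the V face. So I'll ratchet it:
1. Push left and up with the -y pad, so the stem rolls.
2. Pinch it, which holds its angle.
3. Carry it back down into the V.
4. Release.

```bash
python3 -m handwheel '[[6.2,0,-0.5,0,0],[6.0,0,-0.7,0.5,0],[5.9,0,-0.8,1.0,0],[5.9,0,-0.9,1.1,0],[5.9,0,-0.9,1.1,0]]'
python3 - <<'E'
from h import *
from station import bot
go(-.080,0.002,.066)
d=bot.read_camera('scene');np.savez('pics/s10.npz',**d);print(ang(d))
E
```

```text
clock: 11.32
tool_pos: [0.5152, -0.1376, 0.0661]
eef_rot: [[0.967, 0.256, -0.0], [0.256, -0.967, -0.0], [-0.0, -0.0, -1.0]]
contact_force: [-0.4, 0.2, -0.1]
gripper_width: 0.0595
grip_force: 0.0
t 11.32 jig [-80.2   1.   66.1] delta cm [ 0.02 -0.1   0.01] turn to jig yaw -0.04 F [-0.4  0.2 -0.1] w 0.0595
(57, array([218.8, 220.6]), 'angle', np.int64(82), 'res px', np.float64(0.84))
```

```bash
python3 -m handwheel '[[5.9,0,-0.2,0,0],[5.9,0,-0.35,-0.4,0],[5.9,0,-0.5,-0.8,0],[5.9,0,-0.65,-1.2,0],[5.9,0,-0.8,-1.6,0]]'
python3 - <<'E'
from h import *
from station import bot
go(-.080,0.002,.066)
d=bot.read_camera('scene');np.savez('pics/s11.npz',**d);print(ang(d))
E
python3 -m handwheel '[[5.6,0,0.12,0,0],[5.3,0,0.25,0,0],[5.0,0,0.25,0,0],[5.0,0,0.25,0,0],[5.0,0,0.25,0,0]]' 40
python3 - <<'E'
from h import *
from station import bot
go(-.080,0.002,.066)
d=bot.read_camera('scene');np.savez('pics/s12.npz',**d);print(ang(d))
E
```

```text
clock: 12.0
tool_pos: [0.5131, -0.1297, 0.0826]
eef_rot: [[0.967, 0.256, -0.0], [0.256, -0.967, -0.0], [-0.0, 0.0, -1.0]]
contact_force: [0.3, -2.0, -1.3]
gripper_width: 0.0591
grip_force: 1.0
t 12.0 jig [-80.3   9.1  82.6] delta cm [0.03 0.71 1.66] turn to jig yaw -0.04 F [ 0.3 -2.  -1.3] w 0.0591
(107, array([219.8, 217.7]), 'angle', np.int64(55), 'res px', np.float64(0.71))
clock: 12.68
tool_pos: [0.5142, -0.1328, 0.083]
eef_rot: [[0.967, 0.255, 0.001], [0.255, -0.967, -0.001], [0.001, 0.001, -1.0]]
contact_force: [-1.8, -5.0, 6.4]
gripper_width: 0.0525
grip_force: 40.5
t 12.68 jig [-80.    5.9  83. ] delta cm [-0.    0.39  1.7 ] turn to jig yaw -0.05 F [-1.8 -5.   6.4] w 0.0525
(104, array([219.7, 218.1]), 'angle', np.int64(58), 'res px', np.float64(0.6))
```

About 25° gained in one push. Now I'll carry it back, release and lower the fingers.

```bash
python3 -m handwheel '[[5.0,0,0.15,0.15,0],[5.0,0,0.3,0.3,0],[5.0,0,0.45,0.45,0],[5.0,0,0.56,0.58,0],[5.0,0,0.56,0.58,0]]'
python3 - <<'E'
from h import *
from station import bot
go(-.080,0.002,.066)
d=bot.read_camera('scene');print(ang(d))
E
python3 -m handwheel '[[5.5,0,0,0,0],[5.9,0,0,0,0],[5.9,0,0,0.3,0],[5.9,0,-0.05,0.8,0],[5.9,0,-0.05,1.2,0]]'
python3 - <<'E'
from h import *
from station import bot
go(-.080,0.001,.066)
d=bot.read_camera('scene');np.savez('pics/s13.npz',**d);print(ang(d))
E
```

```text
clock: 13.35
tool_pos: [0.516, -0.1367, 0.0781]
eef_rot: [[0.966, 0.259, 0.001], [0.259, -0.966, -0.0], [0.001, 0.001, -1.0]]
contact_force: [-7.0, 0.0, 16.9]
gripper_width: 0.0522
grip_force: 42.1
t 13.35 jig [-79.2   1.7  78.1] delta cm [-0.08 -0.03  1.21] turn to jig yaw 0.14 F [-7.   0.  16.9] w 0.0522
(105, array([218.9, 219. ]), 'angle', np.int64(68), 'res px', np.float64(1.07))
clock: 14.02
tool_pos: [0.5149, -0.1369, 0.0639]
eef_rot: [[0.967, 0.256, -0.001], [0.256, -0.967, 0.0], [-0.0, -0.0, -1.0]]
contact_force: [-0.2, 0.5, -0.3]
gripper_width: 0.0591
grip_force: 0.0
t 14.03 jig [-80.3   1.7  63.9] delta cm [ 0.03  0.07 -0.21] turn to jig yaw -0.03 F [-0.2  0.5 -0.3] w 0.0591
(109, array([219. , 219.3]), 'angle', np.int64(71), 'res px', np.float64(0.8))
```

Net gain after seating is clear: 109 blue pixels against 57. Second cycle, slightly larger.

```bash
python3 -m handwheel '[[5.9,0,-0.15,0,0],[5.9,0,-0.35,-0.5,0],[5.9,0,-0.55,-1.0,0],[5.9,0,-0.75,-1.5,0],[5.9,0,-0.95,-2.0,0]]'
python3 -m handwheel '[[5.6,0,0.12,0,0],[5.3,0,0.25,0,0],[5.0,0,0.25,0,0],[5.0,0,0.25,0,0],[5.0,0,0.25,0,0]]' 40
python3 - <<'E'
from h import *
from station import bot
go(-.080,0.0015,.066)
d=bot.read_camera('scene');np.savez('pics/s14.npz',**d);print(ang(d))
E
python3 -m handwheel '[[5.0,0,0.2,0.2,0],[5.0,0,0.4,0.4,0],[5.0,0,0.6,0.55,0],[5.0,0,0.75,0.6,0],[5.0,0,0.75,0.6,0]]'
python3 -m handwheel '[[5.5,0,0,0,0],[5.9,0,0,0,0],[5.9,0,0,0.3,0],[5.9,0,0,0.8,0],[5.9,0,0,1.3,0]]'
python3 - <<'E'
from h import *
from station import bot
go(-.080,0.0015,.066)
d=bot.read_camera('scene');np.savez('pics/s15.npz',**d);print(ang(d))
E
```

```text
clock: 14.7
tool_pos: [0.5127, -0.1279, 0.085]
eef_rot: [[0.967, 0.256, 0.0], [0.256, -0.967, -0.0], [0.0, 0.0, -1.0]]
contact_force: [-1.1, -2.5, -2.2]
gripper_width: 0.0586
grip_force: 1.1
clock: 15.32
tool_pos: [0.5137, -0.131, 0.0854]
eef_rot: [[0.967, 0.255, 0.001], [0.255, -0.967, -0.001], [0.001, 0.001, -1.0]]
contact_force: [-3.4, -4.4, 6.2]
gripper_width: 0.0521
grip_force: 40.2
t 15.32 jig [-79.9   7.8  85.4] delta cm [-0.01  0.63  1.94] turn to jig yaw -0.05 F [-3.4 -4.4  6.2] w 0.0521
(165, array([221.1, 216. ]), 'angle', np.int64(37), 'res px', np.float64(0.64))
clock: 16.0
tool_pos: [0.5158, -0.1357, 0.0797]
eef_rot: [[0.966, 0.26, 0.0], [0.26, -0.966, 0.001], [0.001, -0.001, -1.0]]
contact_force: [-7.0, 3.2, 14.6]
gripper_width: 0.052
grip_force: 41.0
clock: 16.62
tool_pos: [0.5151, -0.1375, 0.065]
eef_rot: [[0.967, 0.256, -0.0], [0.256, -0.967, 0.0], [-0.0, -0.0, -1.0]]
contact_force: [-0.7, -0.4, 0.0]
gripper_width: 0.059
grip_force: 0.0
t 16.62 jig [-80.3   1.1  65. ] delta cm [ 0.03 -0.04 -0.1 ] turn to jig yaw -0.04 F [-0.7 -0.4  0. ] w 0.059
(167, array([220.2, 218. ]), 'angle', np.int64(56), 'res px', np.float64(0.2))
```

```bash
python3 -m handwheel '[[5.9,0,-0.2,0,0],[5.9,0,-0.4,-0.5,0],[5.9,0,-0.6,-1.0,0],[5.9,0,-0.8,-1.5,0],[5.9,0,-1.0,-2.0,0]]'
python3 -m handwheel '[[5.6,0,0.12,0,0],[5.3,0,0.25,0,0],[5.0,0,0.25,0,0],[5.0,0,0.25,0,0],[5.0,0,0.25,0,0]]' 40
python3 -m handwheel '[[5.0,0,0.2,0.2,0],[5.0,0,0.4,0.4,0],[5.0,0,0.6,0.55,0],[5.0,0,0.75,0.6,0],[5.0,0,0.75,0.6,0]]'
python3 -m handwheel '[[5.5,0,0,0,0],[5.9,0,0,0,0],[5.9,0,0,0.3,0],[5.9,0,0,0.8,0],[5.9,0,0,1.3,0]]'
python3 - <<'E'
from h import *
from station import bot
go(-.080,0.0015,.066)
for n in('scene','top'): d=bot.read_camera(n);np.savez('pics/%s16.npz'%n,**d);print(ang(d))
E
```

```text
clock: 17.3
tool_pos: [0.5127, -0.1279, 0.086]
eef_rot: [[0.967, 0.256, 0.0], [0.256, -0.967, -0.0], [0.0, 0.0, -1.0]]
contact_force: [-0.5, -2.3, -0.0]
gripper_width: 0.0588
grip_force: 1.1
clock: 17.92
tool_pos: [0.5138, -0.131, 0.0865]
eef_rot: [[0.967, 0.255, 0.001], [0.255, -0.967, -0.001], [0.001, 0.001, -1.0]]
contact_force: [-2.7, -5.4, 9.2]
gripper_width: 0.051
grip_force: 40.0
clock: 18.55
tool_pos: [0.5152, -0.1357, 0.081]
eef_rot: [[0.966, 0.259, -0.001], [0.259, -0.966, 0.001], [-0.001, -0.001, -1.0]]
contact_force: [-11.1, 2.7, 20.6]
gripper_width: 0.0517
grip_force: 43.1
clock: 19.18
tool_pos: [0.5151, -0.1375, 0.0659]
eef_rot: [[0.967, 0.256, -0.0], [0.256, -0.967, 0.0], [-0.0, -0.0, -1.0]]
contact_force: [-0.9, 0.3, 0.4]
gripper_width: 0.0594
grip_force: 0.0
t 19.18 jig [-80.3   1.1  65.9] delta cm [ 0.03 -0.04 -0.01] turn to jig yaw -0.04 F [-0.9  0.3  0.4] w 0.0594
(189, array([221.8, 216.1]), 'angle', np.int64(34), 'res px', np.float64(0.09))
(73, array([317.9, 224.3]), 'angle', np.int64(27), 'res px', np.float64(8.07))
```

```bash
python3 -m handwheel '[[5.9,0,-0.2,0,0],[5.9,0,-0.4,-0.5,0],[5.9,0,-0.6,-1.0,0],[5.9,0,-0.8,-1.5,0],[5.9,0,-1.0,-2.0,0]]'
python3 -m handwheel '[[5.6,0,0.12,0,0],[5.3,0,0.25,0,0],[5.0,0,0.25,0,0],[5.0,0,0.25,0,0],[5.0,0,0.25,0,0]]' 40
python3 -m handwheel '[[5.0,0,0.2,0.2,0],[5.0,0,0.4,0.4,0],[5.0,0,0.6,0.5,0],[5.0,0,0.75,0.55,0],[5.0,0,0.75,0.55,0]]'
python3 -m handwheel '[[5.5,0,0,0,0],[5.9,0,0,0,0],[5.9,0,0,0.3,0],[5.9,0,0,0.8,0],[5.9,0,0,1.35,0]]'
python3 - <<'E'
from h import *
from station import bot
go(-.080,0.0015,.066)
for n in('scene','top'): d=bot.read_camera(n);np.savez('pics/%s17.npz'%n,**d);print(ang(d))
E
```

```text
clock: 19.9
tool_pos: [0.5126, -0.1279, 0.0869]
eef_rot: [[0.967, 0.256, -0.0], [0.256, -0.967, -0.0], [-0.0, 0.0, -1.0]]
contact_force: [0.0, -1.9, -1.3]
gripper_width: 0.0594
grip_force: 1.1
clock: 20.52
tool_pos: [0.5137, -0.131, 0.0875]
eef_rot: [[0.967, 0.255, 0.001], [0.255, -0.967, -0.001], [0.001, 0.001, -1.0]]
contact_force: [-3.7, -4.8, 8.8]
gripper_width: 0.0516
grip_force: 39.9
clock: 21.15
tool_pos: [0.515, -0.1357, 0.0822]
eef_rot: [[0.966, 0.259, -0.001], [0.259, -0.966, 0.001], [-0.001, -0.001, -1.0]]
contact_force: [-11.8, 2.7, 18.6]
gripper_width: 0.0511
grip_force: 43.3
clock: 21.78
tool_pos: [0.5152, -0.1375, 0.067]
eef_rot: [[0.967, 0.256, -0.0], [0.256, -0.967, 0.0], [-0.0, -0.0, -1.0]]
contact_force: [0.5, 0.1, -0.5]
gripper_width: 0.0593
grip_force: 0.0
t 21.77 jig [-80.3   1.1  67. ] delta cm [ 0.03 -0.04  0.1 ] turn to jig yaw -0.04 F [ 0.5  0.1 -0.5] w 0.0593
(175, array([223.7, 214.5]), 'angle', np.int64(12), 'res px', np.float64(0.23))
(111, array([315.3, 225.8]), 'angle', np.int64(3), 'res px', np.float64(7.12))
```

```bash
python3 -m handwheel '[[5.9,0,-0.1,0,0],[5.9,0,-0.2,0,0],[5.9,0,-0.35,-0.4,0],[5.9,0,-0.45,-0.75,0],[5.9,0,-0.58,-1.1,0]]'
python3 -m handwheel '[[5.6,0,0.12,0,0],[5.3,0,0.25,0,0],[5.0,0,0.25,0,0],[5.0,0,0.25,0,0],[5.0,0,0.25,0,0]]' 40
python3 -m handwheel '[[5.0,0,0.1,0.1,0],[5.0,0,0.2,0.2,0],[5.0,0,0.3,0.25,0],[5.0,0,0.33,0.25,0],[5.0,0,0.33,0.25,0]]'
python3 -m handwheel '[[5.5,0,0,0,0],[5.9,0,0,0,0],[5.9,0,0,0.3,0],[5.9,0,0,0.6,0],[5.9,0,0,0.8,0]]'
python3 - <<'E'
from h import *
from station import bot
go(-.080,0.0015,.066)
I=[]
for n in('scene','top'):
    d=bot.read_camera(n);np.savez('pics/%s18.npz'%n,**d);print(ang(d))
    p=proj(d,[jig(0,0,.11)])[0].astype(int);I.append(cv2.resize(d['color'][p[1]-40:p[1]+40,p[0]-40:p[0]+40],(400,400),interpolation=2))
cv2.imwrite('pics/c18.png',np.hstack(I))
E
```

```text
clock: 22.5
tool_pos: [0.5137, -0.1321, 0.0788]
eef_rot: [[0.967, 0.255, 0.0], [0.255, -0.967, -0.0], [-0.0, 0.0, -1.0]]
contact_force: [-0.2, -1.4, -0.9]
gripper_width: 0.0592
grip_force: 1.0
clock: 23.12
tool_pos: [0.5147, -0.1351, 0.0793]
eef_rot: [[0.967, 0.255, 0.001], [0.255, -0.967, -0.001], [0.0, 0.001, -1.0]]
contact_force: [-3.4, -5.0, 6.9]
gripper_width: 0.0516
grip_force: 40.2
clock: 23.75
tool_pos: [0.5156, -0.1369, 0.0772]
eef_rot: [[0.966, 0.257, 0.001], [0.257, -0.966, -0.0], [0.0, 0.0, -1.0]]
contact_force: [-6.1, -0.4, 13.5]
gripper_width: 0.0514
grip_force: 40.8
clock: 24.38
tool_pos: [0.5151, -0.1374, 0.0676]
eef_rot: [[0.967, 0.256, -0.0], [0.256, -0.967, 0.0], [-0.0, -0.0, -1.0]]
contact_force: [0.7, -0.6, -0.1]
gripper_width: 0.0591
grip_force: 0.0
t 24.38 jig [-80.3   1.2  67.6] delta cm [ 0.03 -0.03  0.16] turn to jig yaw -0.03 F [ 0.7 -0.6 -0.1] w 0.0591
(168, array([224.6, 214.1]), 'angle', np.int64(4), 'res px', np.float64(0.14))
(132, array([314.2, 226.5]), 'angle', np.int64(-7), 'res px', np.float64(6.7))
```

View pics/c18.png

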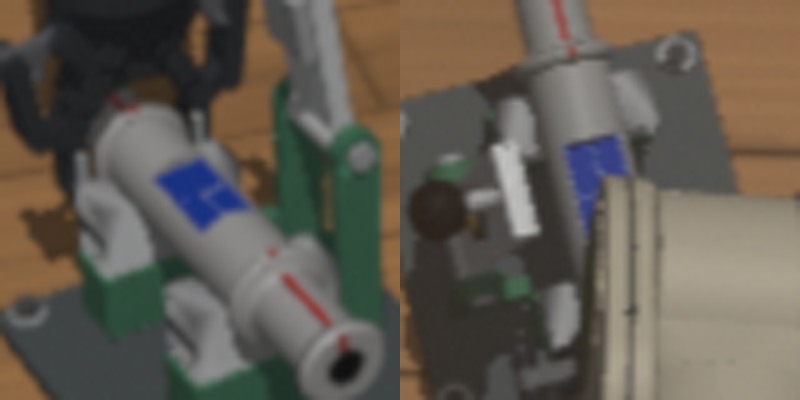

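The flat is nearly up. The wrist camera is closer, so I'll measure the red line and flat against the stem silhouette with it.

```bash
python3 - <<'E'
from h import *
from station import bot
d=bot.read_camera('wrist');np.savez('pics/w18.npz',**d);cv2.imwrite('pics/w18.png',d['color'])
o,_=ray(d,(280,210));print('cam in jig',injig(o))
E
```

```text
cam in jig [-0.01228358  0.00067196  0.21005234]
```

View pics/w18.png

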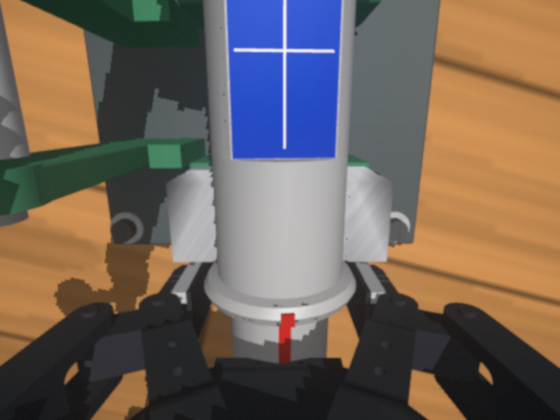

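The wrist view shows the flat squarely. The cross centre is at (285,50), the flat edges at row 150 are about 231 and 336, and the body silhouette is 208–354 at row 50. Computing the residual angle.

```bash
cat >> h.py <<'E'
def fine(d):
    c=d['color'].astype(int);out=[]
    g=cv2.cvtColor(d['color'],cv2.COLOR_BGR2GRAY).astype(float)
    bl=(c[...,0]-c[...,2]>60)&(c[...,0]-c[...,1]>40)
    for r in range(20,150,10):
        x=np.flatnonzero(bl[r,150:420])+150
        if len(x)<40: continue
        l,h=x.min(),x.max()+1
        # silhouette: strongest edge beyond flat, within 40 px
        e=abs(np.gradient(cv2.GaussianBlur(g,(3,3),0)[r]))
        L=l-30+e[l-30:l-6].argmax();H=h+6+e[h+6:h+30].argmax()
        ya=[injig(onz(d,(u,r),.1161))[1]*1e3 for u in(l,h)]
        out.append([r,l,h,L,H,ya[0],ya[1]])
    out=np.array(out);print(out.round(1));m=np.median(out,0)
    s=30/abs(m[6]-m[5]);a=(m[5]+m[6])/2
    print('flat width',abs(m[6]-m[5]),'centre y',a,'ang abs',np.degrees(np.arctan2(-a,16.1)),'px offset vs silhouette',(m[1]+m[2]-m[3]-m[4])/2,'mm/px',30/(m[2]-m[1]))
E
python3 -c "
from h import *
fine(load('w18'))"
```

```text
[[ 20.  227.  341.  204.  354.   13.5 -15.3]
 [ 30.  228.  341.  204.  353.   13.3 -15.4]
 [ 40.  228.  340.  205.  353.   13.4 -15.3]
 [ 60.  229.  339.  206.  352.   13.4 -15.3]
 [ 70.  229.  339.  207.  351.   13.5 -15.4]
 [ 80.  230.  338.  207.  351.   13.3 -15.2]
 [ 90.  230.  338.  208.  350.   13.4 -15.3]
 [100.  230.  338.  208.  350.   13.5 -15.5]
 [110.  231.  337.  209.  349.   13.3 -15.3]
 [120.  231.  337.  210.  349.   13.4 -15.4]
 [130.  231.  336.  211.  348.   13.5 -15.3]
 [140.  232.  336.  211.  348.   13.4 -15.4]]
flat width 28.753775557651352 centre y -0.9558143785862763 ang abs 3.3975110060898204 px offset vs silhouette 5.0 mm/px 0.2777777777777778
```

About 4° remains. One small cycle more.

```bash
python3 -m handwheel '[[5.9,0,-0.1,0,0],[5.9,0,-0.2,0,0],[5.9,0,-0.3,-0.3,0],[5.9,0,-0.4,-0.55,0],[5.9,0,-0.46,-0.8,0]]'
python3 -m handwheel '[[5.6,0,0.12,0,0],[5.3,0,0.25,0,0],[5.0,0,0.25,0,0],[5.0,0,0.25,0,0],[5.0,0,0.25,0,0]]' 40
python3 -m handwheel '[[5.0,0,0.1,0.1,0],[5.0,0,0.2,0.15,0],[5.0,0,0.21,0.15,0],[5.0,0,0.21,0.15,0],[5.0,0,0.21,0.15,0]]'
python3 -m handwheel '[[5.5,0,0,0,0],[5.9,0,0,0,0],[5.9,0,0,0.3,0],[5.9,0,0,0.6,0],[5.9,0,0,0.65,0]]'
python3 - <<'E'
from h import *
from station import bot
go(-.080,0.0015,.066)
d=bot.read_camera('scene');print(ang(d))
d=bot.read_camera('wrist');np.savez('pics/w19.npz',**d);fine(d)
E
```

```text
clock: 25.15
tool_pos: [0.514, -0.1333, 0.0762]
eef_rot: [[0.967, 0.255, -0.0], [0.255, -0.967, -0.0], [-0.0, 0.0, -1.0]]
contact_force: [0.3, -2.4, -1.2]
gripper_width: 0.0589
grip_force: 1.0
clock: 25.78
tool_pos: [0.515, -0.1362, 0.0767]
eef_rot: [[0.967, 0.255, 0.001], [0.255, -0.967, -0.001], [0.0, 0.001, -1.0]]
contact_force: [-2.1, -4.5, 6.5]
gripper_width: 0.0519
grip_force: 40.3
clock: 26.4
tool_pos: [0.5155, -0.1373, 0.0755]
eef_rot: [[0.967, 0.257, 0.0], [0.257, -0.967, -0.0], [0.0, 0.0, -1.0]]
contact_force: [-6.5, -0.9, 11.9]
gripper_width: 0.0516
grip_force: 40.9
clock: 27.02
tool_pos: [0.515, -0.1375, 0.0676]
eef_rot: [[0.967, 0.256, -0.001], [0.256, -0.967, 0.0], [-0.001, -0.0, -1.0]]
contact_force: [1.1, 0.2, 0.6]
gripper_width: 0.0589
grip_force: 0.0
t 27.02 jig [-80.4   1.2  67.6] delta cm [ 0.04 -0.03  0.16] turn to jig yaw -0.03 F [1.1 0.2 0.6] w 0.0589
(161, array([225.1, 213.8]), 'angle', np.int64(-2), 'res px', np.float64(0.23))
[[ 20.  222.  336.  204.  355.   14.8 -14.1]
 [ 30.  222.  336.  204.  354.   14.9 -14.2]
 [ 40.  223.  335.  205.  353.   14.7 -14. ]
 [ 60.  223.  335.  206.  352.   15.  -14.2]
 [ 70.  224.  334.  207.  351.   14.8 -14.1]
 [ 80.  224.  334.  207.  351.   14.9 -14.2]
 [ 90.  225.  333.  208.  350.   14.8 -14. ]
 [100.  225.  333.  208.  350.   14.9 -14.1]
 [110.  226.  333.  205.  349.   14.7 -14.2]
 [120.  226.  332.  210.  349.   14.8 -14.1]
 [130.  226.  332.  211.  348.   14.9 -14.2]
 [140.  227.  331.  211.  348.   14.8 -14. ]]
flat width 28.899835050271527 centre y 0.3632924614624402 ang abs -1.2926455311661893 px offset vs silhouette 0.25 mm/px 0.27522935779816515
```

The flat is now centred on the silhouette to within 0.3 px, so it faces straight up. Retracting upwards.

```bash
python3 -m handwheel '[[6.4,0,0,0,0],[6.4,0,0.12,-2,0],[6.4,0,0.12,-7,0],[6.4,0,0.12,-13,0],[6.4,0,0.12,-19,0]]'
python3 -m handwheel '[[6.4,0,0,-3,0],[6.4,0,0,-7.5,0],[6.4,-1,0,-7.5,10],[6.4,-2,0,-7.5,20],[6.4,-2,0,-7.5,30]]'
python3 - <<'E'
from h import *
from station import bot
print(bot.state()['joints'])
go(0,.089,.33)
t=bot.read_camera('top');s=bot.read_camera('scene');P=[]
for d in(t,s):
    h=d['color'].max(2);p=proj(d,[jig(0,.089,.255)])[0].astype(int);m=np.zeros_like(h)
    m[p[1]-14:p[1]+15,p[0]-14:p[0]+15]=255
    b=((h<45)&(m>0)).astype(np.uint8);b=cv2.morphologyEx(b,cv2.MORPH_OPEN,cv2.getStructuringElement(2,(5,5)))
    c=cv2.findContours(b,0,2)[0];c=max(c,key=cv2.contourArea);(q,r)=cv2.minEnclosingCircle(c);P.append(q);print(p,q,r,cv2.contourArea(c))
k,g=two(t,P[0],s,P[1]);print('knob',injig(k)*1e3,g)
E
```

```text
clock: 27.75
tool_pos: [0.5153, -0.1386, 0.2601]
eef_rot: [[0.967, 0.256, 0.0], [0.256, -0.967, -0.0], [0.0, 0.0, -1.0]]
contact_force: [0.1, -0.0, 0.1]
gripper_width: 0.0639
grip_force: 0.0
clock: 28.38
tool_pos: [0.4958, -0.1441, 0.3334]
eef_rot: [[0.963, -0.268, 0.0], [-0.268, -0.963, -0.001], [0.001, 0.0, -1.0]]
contact_force: [0.5, -0.2, -0.3]
gripper_width: 0.0639
grip_force: 0.0
[ 0.5948794   0.07987819 -0.42518388  1.55540956  0.03352932  1.51286363
 -1.67322591]
t 28.38 jig [-1.007e+02 -3.000e-01  3.334e+02] delta cm [  4.16 -12.8    0.33] turn to jig yaw -30.4 F [ 0.5 -0.2 -0.3] w 0.0639Traceback (most recent call last):
  File "<stdin>", line 10, in <module>
ValueError: max() iterable argument is empty
```

```bash
python3 -m handwheel '[[6.4,0,0,0,-10],[6.4,0,0,0,-20],[6.4,0,0,0,-30],[6.4,0,0,0,-40],[6.4,0,0,0,-50]]'
python3 - <<'E'
from h import *
from station import bot
go(0,.089,.33)
t=bot.read_camera('top');s=bot.read_camera('scene');P=[];np.savez('pics/top20.npz',**t);np.savez('pics/scene20.npz',**s)
for d in(load('top0'),t,load('scene0'),s):
    h=d['color'].max(2);p=proj(d,[jig(0,.089,.255)])[0].astype(int);m=np.zeros_like(h)
    m[p[1]-12:p[1]+13,p[0]-12:p[0]+13]=255
    b=((h<60)&(m>0)).astype(np.uint8);c=cv2.findContours(b,0,2)[0]
    print(p,h[p[1]-2:p[1]+3,p[0]-2:p[0]+3].tolist(),[(cv2.minEnclosingCircle(x),cv2.contourArea(x)) for x in c if cv2.contourArea(x)>15])
E
```

```text
clock: 29.1
tool_pos: [0.4963, -0.1437, 0.333]
eef_rot: [[0.815, 0.58, 0.0], [0.58, -0.815, -0.0], [0.0, 0.0, -1.0]]
contact_force: [0.3, -0.4, -0.1]
gripper_width: 0.0642
grip_force: 0.0
t 29.1 jig [-1.00e+02 -1.00e-01  3.33e+02] delta cm [12.5  -4.82  0.3 ] turn to jig yaw 20.59 F [ 0.3 -0.4 -0.1] w 0.0642
[283 234] [[47, 49, 52, 53, 50], [48, 50, 53, 52, 49], [48, 50, 51, 50, 49], [47, 48, 49, 47, 46], [46, 46, 46, 47, 46]] [(((282.0, 237.5), 9.013978004455566), 127.0)]
[283 234] [[47, 48, 51, 51, 48], [47, 51, 52, 51, 48], [46, 49, 50, 50, 46], [45, 47, 47, 48, 47], [45, 45, 45, 45, 46]] [(((282.5, 237.6764678955078), 9.029557228088379), 128.5)]
[254 155] [[29, 35, 41, 42, 37], [29, 35, 42, 41, 35], [29, 33, 35, 37, 33], [31, 30, 30, 29, 28], [33, 25, 26, 27, 26]] [(((254.72222900390625, 154.94444274902344), 5.106978893280029), 62.0)]
[254 155] [[30, 35, 42, 42, 36], [30, 36, 43, 43, 36], [29, 33, 37, 37, 32], [30, 30, 30, 30, 29], [33, 25, 26, 27, 26]] [(((254.57272338867188, 154.75454711914062), 4.964255332946777), 61.0)]
```

```bash
python3 -m handwheel '[[6.4,2.5,-1,0,-10],[6.4,5,-2,0,-20],[6.4,7.5,-3,0,-30],[6.4,10,-4,0,-40],[6.4,12.5,-4.8,0,-50]]'
python3 -m handwheel '[[6.4,0,0,0,-10],[6.4,0,0,0,-19.4],[6.4,0,0,0,-19.4],[6.4,0,0,1,-19.4],[6.4,0,0,2,-19.4]]'
python3 - <<'E'
from h import *
from station import bot
go(0,.0897,.236)
print(np.round(bot.state()['joints'],2))
d=bot.read_camera('wrist');np.savez('pics/w21.npz',**d);cv2.imwrite('pics/w21.png',d['color']);print(proj(d,[jig(0,.0897,.255),jig(0,.0897,.269)]))
E
```

```text
clock: 29.82
tool_pos: [0.5719, -0.0321, 0.3331]
eef_rot: [[0.086, 0.996, 0.0], [0.996, -0.086, -0.0], [0.0, 0.0, -1.0]]
contact_force: [1.4, 0.9, 0.2]
gripper_width: 0.0639
grip_force: 0.0
clock: 30.45
tool_pos: [0.5713, -0.0331, 0.3121]
eef_rot: [[-0.243, 0.97, -0.0], [0.97, 0.243, -0.0], [-0.0, -0.0, -1.0]]
contact_force: [-0.0, -0.4, -0.2]
gripper_width: 0.0642
grip_force: 0.0
t 30.45 jig [  0.8  87.6 312.1] delta cm [ 0.21 -0.08  7.61] turn to jig yaw 89.22 F [-0.  -0.4 -0.2] w 0.0642
[ 0.52  0.25 -0.65  1.45  0.15  1.5   0.12]
[[275.59838157 224.74295037]
 [275.4116317  232.08470088]]
```

View pics/w21.png

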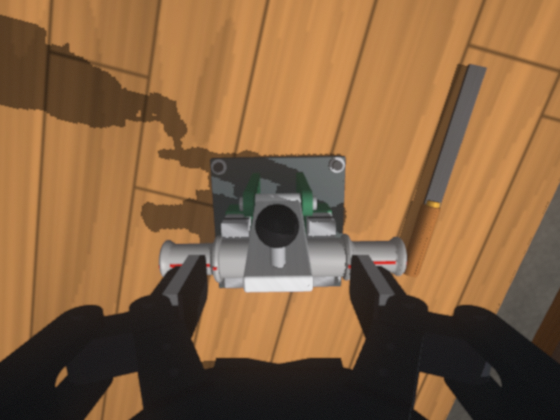

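The knob sits at (277,227), predicted at (275.6,225), midway between the fingers. Descending and gripping it gently.

```bash
python3 -m handwheel '[[6.4,0.2,0,2.5,-0.8],[6.4,0.2,0,5,-0.8],[6.4,0.2,0,7.6,-0.8],[5,0.2,0,7.6,-0.8],[3,0.2,0,7.6,-0.8]]' 20
python3 -m handwheel '[[2,0,0,0,0],[2,0,0,0,0],[2,0,0,0,0],[2,0,0,0,0],[2,0,0,0,0]]' 20
python3 - <<'E'
from h import *
go(0,.0897,.236)
a0=np.arctan2(34,122)
for th in np.arange(1.44,-.01,-.12):
    print(round(th,2),np.round([(-122*np.cos(th)+34*np.sin(th))/10-1.77,(122*np.sin(th)+34*np.cos(th))/10-12.54],2))
E
```

```text
clock: 31.12
tool_pos: [0.5713, -0.031, 0.238]
eef_rot: [[-0.259, 0.966, 0.001], [0.966, 0.259, -0.0], [-0.0, 0.001, -1.0]]
contact_force: [0.5, 0.3, 0.0]
gripper_width: 0.0328
grip_force: 0.0
clock: 31.75
tool_pos: [0.5702, -0.0314, 0.2383]
eef_rot: [[-0.258, 0.966, -0.001], [0.966, 0.258, -0.001], [-0.001, -0.002, -1.0]]
contact_force: [-8.5, -1.5, 5.1]
gripper_width: 0.0262
grip_force: 19.7
t 31.75 jig [1.000e-01 8.960e+01 2.383e+02] delta cm [ 0.01 -0.01  0.23] turn to jig yaw 90.13 F [-8.5 -1.5  5.1] w 0.0262
1.44 [ 0.01 -0.  ]
1.32 [-1.5   0.12]
1.2 [-3.02  0.06]
1.08 [-4.52 -0.18]
0.96 [-5.98 -0.6 ]
0.84 [-7.38 -1.19]
0.72 [-8.7  -1.94]
0.6 [-9.92 -2.85]
0.48 [-11.02  -3.89]
0.36 [-11.99  -5.06]
0.24 [-12.81  -6.34]
0.12 [-13.48  -7.7 ]
-0.0 [-13.97  -9.14]
```

```bash
python3 -m handwheel '[[2,-0.8,0,-0.1,0],[2,-1.5,0,-0.12,0],[2,-2.25,0,-0.1,0],[2,-3.0,0,-0.05,0],[2,-3.75,0,0.05,0]]'
python3 -m handwheel '[[2,-0.75,0,0.15,0],[2,-1.5,0,0.35,0],[2,-2.25,0,0.6,0],[2,-3.0,0,0.85,0],[2,-3.65,0,1.15,0]]'
python3 -c "
from h import *
go(0,-.05,.145)"
```

```text
clock: 32.38
tool_pos: [0.5798, -0.0675, 0.2375]
eef_rot: [[-0.259, 0.966, -0.002], [0.966, 0.259, -0.001], [-0.0, -0.002, -1.0]]
contact_force: [-8.5, 0.1, 1.2]
gripper_width: 0.0266
grip_force: 19.7
clock: 33.0
tool_pos: [0.5893, -0.1031, 0.2258]
eef_rot: [[-0.258, 0.966, -0.002], [0.966, 0.258, -0.001], [-0.0, -0.002, -1.0]]
contact_force: [-7.7, -0.0, 2.1]
gripper_width: 0.0261
grip_force: 19.9
t 33.0 jig [2.000e-01 1.530e+01 2.258e+02] delta cm [-6.53 -0.02  8.08] turn to jig yaw 90.12 F [-7.7 -0.   2.1] w 0.0261
```

```bash
python3 -m handwheel '[[2,-0.65,0,0.35,0],[2,-1.3,0,0.75,0],[2,-1.9,0,1.2,0],[2,-2.5,0,1.65,0],[2,-3.05,0,2.15,0]]'
python3 -m handwheel '[[2,-0.55,0,0.55,0],[2,-1.05,0,1.15,0],[2,-1.5,0,1.7,0],[2,-1.95,0,2.35,0],[2,-2.35,0,3.0,0]]'
python3 -c "
from h import *
go(0,-.05,.145)"
```

```text
clock: 33.62
tool_pos: [0.5974, -0.1332, 0.2045]
eef_rot: [[-0.258, 0.966, -0.001], [0.966, 0.258, -0.001], [-0.001, -0.002, -1.0]]
contact_force: [-7.6, -1.5, 2.1]
gripper_width: 0.0265
grip_force: 20.1
clock: 34.25
tool_pos: [0.6035, -0.1562, 0.1744]
eef_rot: [[-0.257, 0.966, -0.001], [0.966, 0.257, -0.002], [-0.001, -0.001, -1.0]]
contact_force: [-6.7, -1.4, 2.7]
gripper_width: 0.027
grip_force: 20.3
t 34.25 jig [  0.4 -39.6 174.4] delta cm [-1.03 -0.04  2.94] turn to jig yaw 90.06 F [-6.7 -1.4  2.7] w 0.027
```

```bash
python3 -m handwheel '[[2,-0.2,0,0.4,0],[2,-0.4,0,0.8,0],[2,-0.55,0,1.2,0],[2,-0.7,0,1.6,0],[2,-0.8,0,1.9,0]]'
python3 -m handwheel '[[2,-0.05,0,0.15,0],[2,-0.1,0,0.3,0],[2,-0.15,0,0.45,0],[2,-0.2,0,0.6,0],[2,-0.25,0,0.75,0]]'
python3 -c "
from h import *
go(0,-.05,.147)"
```

```text
clock: 34.88
tool_pos: [0.6057, -0.1645, 0.1556]
eef_rot: [[-0.257, 0.966, -0.001], [0.966, 0.257, -0.002], [-0.002, -0.001, -1.0]]
contact_force: [-5.0, -4.0, 3.8]
gripper_width: 0.0262
grip_force: 20.5
clock: 35.5
tool_pos: [0.6064, -0.1669, 0.1482]
eef_rot: [[-0.257, 0.966, -0.001], [0.966, 0.257, -0.002], [-0.002, -0.001, -1.0]]
contact_force: [-5.8, -4.4, 2.2]
gripper_width: 0.0264
grip_force: 20.5
t 35.5 jig [  0.4 -50.7 148.2] delta cm [ 0.07 -0.04  0.12] turn to jig yaw 90.04 F [-5.8 -4.4  2.2] w 0.0264
```

```bash
python3 -m handwheel '[[2,0,0,0.07,0],[2,0,0,0.14,0],[2,0,0,0.21,0],[2,0,0,0.28,0],[2,0,0,0.28,0]]'
python3 -c "
from h import *
go(0,-.05,.147)"
```

```text
clock: 36.12
tool_pos: [0.6066, -0.1675, 0.1455]
eef_rot: [[-0.256, 0.967, -0.0], [0.967, 0.256, -0.003], [-0.003, -0.001, -1.0]]
contact_force: [-4.8, -5.7, 2.9]
gripper_width: 0.026
grip_force: 20.5
t 36.12 jig [  0.4 -51.3 145.5] delta cm [ 0.13 -0.04 -0.15] turn to jig yaw 90.01 F [-4.8 -5.7  2.9] w 0.026
```

```bash
python3 -m handwheel '[[2,0,0,0.06,0],[2,0,0,0.12,0],[2,0,0,0.18,0],[2,0,0,0.24,0],[2,0,0,0.3,0]]'
python3 - <<'E'
from h import *
from station import bot
go(0,-.05,.147)
I=[];d=bot.read_camera('scene');np.savez('pics/s30.npz',**d)
p=proj(d,[jig(0,0,.13)])[0].astype(int);cv2.imwrite('pics/c30.png',cv2.resize(d['color'][p[1]-40:p[1]+40,p[0]-50:p[0]+50],(750,600),interpolation=2))
E
```

```text
clock: 36.75
tool_pos: [0.6067, -0.1679, 0.1431]
eef_rot: [[-0.256, 0.967, 0.0], [0.967, 0.256, -0.004], [-0.004, -0.001, -1.0]]
contact_force: [-6.9, -6.4, 9.7]
gripper_width: 0.0268
grip_force: 20.9
t 36.75 jig [  0.5 -51.7 143.1] delta cm [ 0.17 -0.05 -0.39] turn to jig yaw 89.99 F [-6.9 -6.4  9.7] w 0.0268
```

View pics/c30.png

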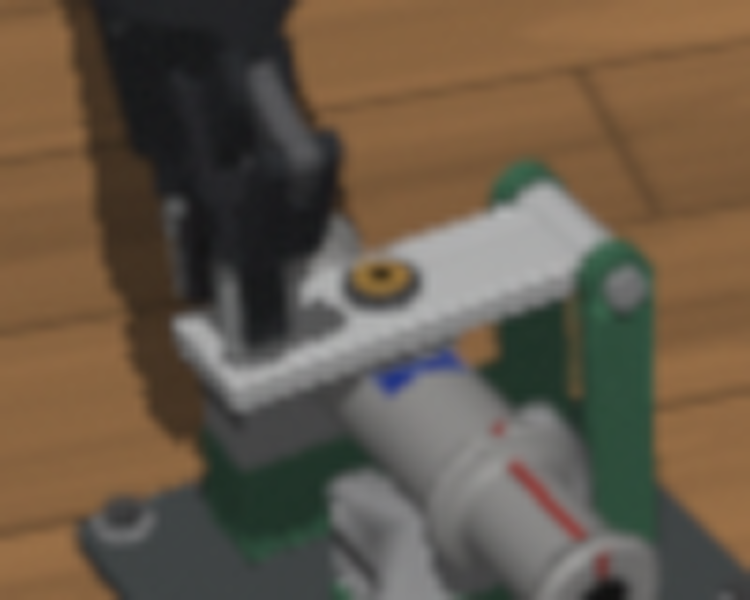

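The plate lies across the stem, with the bush at crop (380,280). I'll press slightly more, release, and check its angle against projected corners.

```bash
python3 -m handwheel '[[2,0,0,0.08,0],[2,0,0,0.16,0],[2,0,0,0.24,0],[2,0,0,0.3,0],[2,0,0,0.3,0]]'
python3 - <<'E'
from h import *
from station import bot
go(0,-.05,.147)
d=bot.read_camera('scene');np.savez('pics/s31.npz',**d)
p=proj(d,[jig(0,0,.13)])[0].astype(int)
for th in(0,.03,.06,.09):
    P=[]
    for x,l,n in[(.022,.137,.006),(.022,.137,-.006),(-.022,.137,.006),(0,.072,.012)]:
        P.append(jig(x,.072-l*np.cos(th)+n*np.sin(th),.130+l*np.sin(th)+n*np.cos(th)))
    print(th,((proj(d,P)-p+[50,40])*7.5).round(0).tolist())
E
```

```text
clock: 37.42
tool_pos: [0.6068, -0.168, 0.1424]
eef_rot: [[-0.256, 0.967, 0.001], [0.967, 0.256, -0.005], [-0.005, 0.0, -1.0]]
contact_force: [-15.2, -4.7, 23.6]
gripper_width: 0.0265
grip_force: 22.1
t 37.42 jig [  0.6 -51.8 142.4] delta cm [ 0.18 -0.06 -0.47] turn to jig yaw 89.98 F [-15.2  -4.7  23.6] w 0.0265
0 [[229.0, 387.0], [232.0, 417.0], [169.0, 319.0], [378.0, 274.0]]
0.03 [[228.0, 376.0], [230.0, 407.0], [169.0, 308.0], [379.0, 269.0]]
0.06 [[228.0, 365.0], [229.0, 396.0], [169.0, 297.0], [379.0, 263.0]]
0.09 [[229.0, 354.0], [229.0, 386.0], [169.0, 287.0], [381.0, 257.0]]
```

The corners match θ ≈ 0, and at 24 N it is in firm contact. Easing off, opening and lifting away.

```bash
python3 -m handwheel '[[2,0,0,-0.2,0],[2,0,0,-0.4,0],[4,0,0,-0.4,0],[6,0,0,-0.4,0],[6,0,0,-0.4,0]]'
python3 -m handwheel '[[6,0,0,-1,0],[6,0,0,-3,0],[6,0,0,-6,0],[6,0,0,-10,0],[6,0,0,-15,0]]'
python3 -m handwheel '[[6,-3,0,-2,0],[6,-6,0,-2,0],[6,-10,0,-2,0],[6,-14,0,-2,0],[6,-18,0,-2,0]]'
python3 - <<'E'
from h import *
from station import bot
go(0,-.05,.147)
I=[]
for n in('scene','top'):
    d=bot.read_camera(n);np.savez(f'pics/{n}32.npz',**d)
    p=proj(d,[jig(0,0,.13)])[0].astype(int);I.append(cv2.resize(d['color'][p[1]-40:p[1]+40,p[0]-40:p[0]+40],(400,400),interpolation=2))
cv2.imwrite('pics/c32.png',np.hstack(I))
E
```

```text
clock: 38.1
tool_pos: [0.6071, -0.1645, 0.1425]
eef_rot: [[-0.26, 0.966, 0.001], [0.966, 0.26, 0.0], [-0.0, 0.001, -1.0]]
contact_force: [0.3, -0.2, 0.3]
gripper_width: 0.06
grip_force: 0.0
clock: 38.72
tool_pos: [0.6065, -0.1647, 0.2947]
eef_rot: [[-0.259, 0.966, 0.0], [0.966, 0.259, -0.0], [-0.0, 0.0, -1.0]]
contact_force: [0.7, -0.5, 0.4]
gripper_width: 0.06
grip_force: 0.0
clock: 39.35
tool_pos: [0.6537, -0.3399, 0.3142]
eef_rot: [[-0.259, 0.966, 0.002], [0.966, 0.259, -0.001], [-0.001, 0.002, -1.0]]
contact_force: [-0.3, -1.0, 0.8]
gripper_width: 0.0598
grip_force: 0.0
t 39.35 jig [   1.8 -230.   314.2] delta cm [18.02 -0.15 16.7 ] turn to jig yaw 90.16 F [-0.3 -1.   0.8] w 0.0598
```

View pics/c32.png

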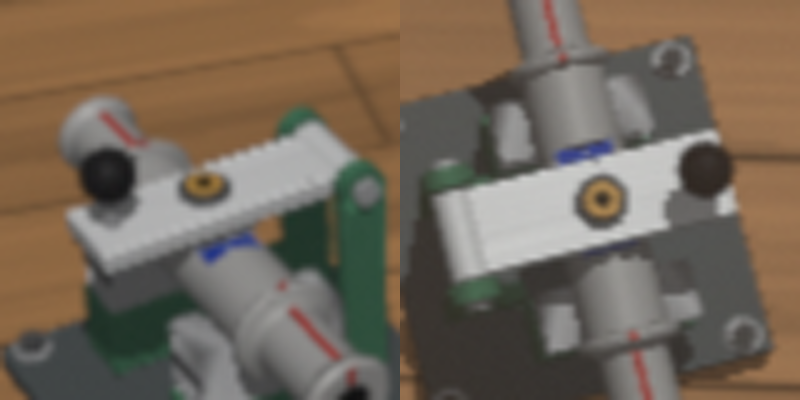

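The plate lies closed with its knob at crop (107,175) in scene and (305,170) in top. The red line is central on both necks and the gripper is clear. A last check of the knob height, then I hand in if it is right.

```bash
python3 - <<'E'
from h import *
from station import bot
s=load('scene32');t=load('top32')
f=lambda d,a,b:proj(d,[jig(0,0,.13)])[0].astype(int)-40+np.array([a,b])/5
k,g=two(t,f(t,305,170),s,f(s,107,175));print(injig(k)*1e3,g)
z=injig(k)[2]
if abs(z-.164)<.005: print(bot.sign_off())
E
```

```text
[ -0.41044988 -49.39839354 164.78076946] 0.0004118593599675572
the job is handed in; nothing more can be done
None
```

The job is handed in at about 39 s: the stem's flat faces up to within a degree or so, and the drill plate is closed on it with the robot clear (knob measured at 164.8 mm, 164 expected); the stem's near end rode up the V faces by several millimetres during the rolling, but the stem never left the V-blocks.

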